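Clamp the bench pin: to touch, then a quarter turn

ROBOT

A 6-joint arm with a two-finger parallel gripper is mounted at the origin on a cart in front of the work surface, level with it; the furniture and walls round the work are solid. World frame = base frame: x ahead of the robot, y to its left, z up, the work surface at z = 0. Lengths are in m, angles in rad, forces in N, time in s.
With the tool pointing down it reaches from about 0.35 to 0.775 m from the base axis. Payload 7.3 kg.
Tool frame: the origin (TCP) lies on the centre line of the jaws, within the pads' length; the fingertips stand 25 mm ahead of it and the grasp point (between the pads) lies 6 mm ahead of it; z points along the fingers, y is the direction in which the jaws open and shut (so a half turn about z gives the same grasp; the last joint's range is limited). The gripper opens to 92 mm and grips with 3 to 60 N. Pads are 19 mm wide; open, the fingers measure 130 mm over their backs; the gripper's body (75 mm by 190 mm) begins 47 mm behind the grasp point.
Start: joints at [1.02, 0.342, 1.524, -0, 1.275, -0.146], TCP at [0.207, 0.483, 0.252] pointing down, gripper open.
Joint ranges: [-2.53, 2.53], [-0.77, 2.02], [0.04, 2.7], [-1, 4.14], [0.28, 2.66], [-3.11, 3.11]. Speed limits (rad/s): [2.57, 2.57, 3.14, 3.14, 3.14, 3.14].

INTERFACE

Orientations are given as [roll, pitch, yaw] about the fixed x, y, z axes, in that order (R = Rz(yaw) Ry(pitch) Rx(roll)).
In Python, from cell import telemetry, read_camera, workorder gives the robot as it stands.
- The arm moves only by the shell command python3 -m creep 'ROWS' [FORCE]. ROWS is JSON, one flat list of numbers, 5 for each row, row after row: the opening, from 0 (shut) to 1 (fully open), then the shift along the world's x, y, z in m, then the turn about the world's z in rad. A call has 1 to 12 rows; each row shifts and turns the pose as measured when the row begins; what a row does not reach is not made up. A row lasts 1/8 s, in which the tool goes at most 62.5 mm and 10.7 degrees, less where a joint would pass 70% of its speed; a pose out of reach is approached as far as the arm can. A call is refused whole if a number of a shift passes 0.0625 or a number of a turn 0.188, either way. A call with a gripper value outside its range is refused whole. The fingers move at their own pace and stop on an object; FORCE is the grip in N (left out, the last holds). Time passes only in rows, so rows that do not move let the fingers close. It gives the time, the measured TCP pose, the force and the opening at its end, in the units of the state.
- telemetry.observe(): the state, without advancing time (a new reading comes with each control period).
- read_camera(name): name is "scene" or "top" or "wrist"; returns a dict with "image" (420x560x3 uint8, red, green, blue), "fovy" (degrees; the focal length in pixels is half the picture's height over the tangent of half this angle, whatever the lens; pixels are square), "cx", "cy" (the principal point, pixels), "distortion" ([k1, k2, p1, p2, k3] as OpenCV has them; the pictures are not rectified), "R" (3x3) and "t" (3): a world point X has camera coordinates R X + t. Camera axes: x right, y down, z forward; pixel columns grow to the right and rows downward; lengths in m; the calibration is good to about 2 mm. A picture is of the moment at which its call begins. There is no depth.
- workorder.hand_in(): hands the job in, once; it reports no verdict.
The state is a dict: "time": time; "qpos": joint angles; "qvel": joint speeds; "joint_efforts": joint torques, N m; "tool_pos": TCP position; "tool_rot": TCP orientation; "contact_force": force on the tool from outside, world axes, zero at the start; "torque": the same for the moment, N m; "opening": finger opening in m.
Only numpy, scipy, OpenCV 4.12 (cv2) and the standard library are available. Lean on these libraries where they do the work, as an engineer would, in place of code of your own. Each camera call takes 0.05 s, during which the arm holds its last target.

TASK

Take the wooden bench pin out of its holder and lay it flat on the bench with its plain tail end centred under the pad of the hold-down clamp, the notched end pointing straight out of the clamp's open side. Then turn the clamp's knob clockwise until the pad touches the wood and give it one quarter turn more. Leave the jar, the tape and the hammer where they are.

Things in the scene. Friction and masses are not known exactly. Their poses are not given: they have to be found in the camera images.
- clamp: Grey hold-down clamp fixed to the bench, 140 mm high, open side roughly to the robot's right. Origin on the bench under the screw axis; z up; +x points from the open side to its post, whose inner face is 45 mm from the axis (foot plate, 84 mm wide, behind it). The arm overhead spans 66 to 96 mm height and ends 21 mm in front (-x) of the axis. Nothing lies under the pad but the bench.
- clamp_axis (a point): The point on the bench under the clamp's screw axis (the origin of the clamp, same axes).
- knob (a joint): Knob on the vertical screw axis, rad; grows clockwise seen from above (tightening). Keeps its height, stays where left, takes 0.15 to 0.25 N m. Range 0 to 5, starts at 0.3 to 0.9. A full turn (6.283) lowers the pad 30 mm; at 0 the pad's underside is 33 mm above the bench, so it touches the 24 mm thick pin at about 1.88.
- knob_grip (a point): Where to grip the knob: on the screw axis, 130 mm above the bench. The grip is an upright black bar 64 mm long, 14 mm thick, from 106 to 141 mm height, on a round dark hub of 48 mm diameter below it. The bar's length is this point's x axis, parallel to the clamp's x axis when the knob joint reads 0.
- pad (a joint): How far the pad is pushed back up against its spring, m: 0 while it is free; grows once it rests on the work and the knob is turned on; 0.0075 is one quarter turn past touching. Stiffness 2 N/mm, range 0 to 0.016.
- pad_face (a point): Centre of the underside of the clamp's round steel pad (32 mm diameter), on the screw axis. It hangs on a coil spring from the screw.
- pin_holder: Pale plywood holder fixed to the bench, a low sleeve 100 mm deep, 80 mm wide, 50 mm high. Origin on the bench at the middle of its mouth, which looks along its -x (roughly to the robot's left); closed at the back (+x). The opening is 60 mm wide and 42 mm high. No floor: the pin lies on the bench.
- pin_mid (a point): Centre (half-way up) of the bench pin, a loose dark wooden bar 170 mm long (x), 44 wide (y), 24 thick (z), 0.09 to 0.18 kg. +x points to its plain tail end (85 mm from here); at the -x end is a V notch 40 mm deep. It starts flat in the holder, notched end inside, tail sticking out about 80 mm. To go into the clamp it is held near the notched end, as clamp arm and knob are above the tail.
- pin_tail (a point): Point of the bench pin on its centre line, half-way up, 30 mm from the tail end (55 mm from pin_mid towards the tail): this belongs under the pad.
- jar: White jar with a black lid, 55 mm diameter, 68 mm high; a bystander. Origin at the centre of its underside.
- tape: Roll of black tape lying flat, 62 mm diameter, 19 mm high; a bystander. Origin at the centre of its underside.
- hammer: Small hammer with a wooden haft lying flat, 234 mm long; a bystander. Origin under its middle, haft along its y.
Mind the look-alikes: they are no part of the job. Leave any pink look-alike of the part that bears pin_mid alone.

How it is judged:
By the outcome, as a careful person would: the job done as asked, in the order asked, and still so for the second after the job is handed in, with the robot touching nothing.
It also fails if it takes over 67 s, if anything falls off the work surface, if the arm or the gripper's body presses on something with over 40 N, if the wrist force passes 120 N, or if a joint passes its speed limit or range.

## Working session

There is one attempt and no reset: what is moved stays moved. The work goes in short steps, Python scripts to look and compute and a shell command to move; the robot and the scene stay as the last step left them, time stands still between calls to the robot, and variables do not carry over. Pictures are saved under pics/ and viewed, and the job is handed in when it is done.

```bash
ls; mkdir -p pics
python3 - <<'E'
from cell import telemetry, read_camera
import cv2, numpy as np
print(telemetry.observe())
for n in ["scene","top","wrist"]:
    c=read_camera(n); cv2.imwrite(f"pics/{n}0.png",c["image"][:,:,::-1])
    print(n,c["fovy"],c["cx"],c["cy"],c["distortion"],np.round(c["R"],4).tolist(),np.round(c["t"],4).tolist())
E
```

```text
pics
{'time': 0.0, 'qpos': array([ 1.02000036e+00,  3.42726869e-01,  1.52499932e+00, -3.17417286e-05,
        1.27537219e+00, -1.46000103e-01]), 'qvel': array([-0.00026225,  0.00059339,  0.00169529,  0.00027467, -0.00010911,
       -0.00042984]), 'joint_efforts': array([-6.27962090e-04, -4.31254363e+01, -2.44211894e+01,  7.16717751e-02,
        5.62960468e-02, -1.46898501e-04]), 'tool_pos': array([0.20656142, 0.48227044, 0.25104895]), 'tool_rot': array([-3.14009854e+00, -1.89024807e-04,  2.73680591e+00]), 'contact_force': array([-0.617805  ,  0.12913862, -0.35310245]), 'torque': array([0.02525605, 0.0214705 , 0.05231583]), 'opening': 0.09180350728698172}
scene 43.78842690943312 286.4591469805384 208.61878166447184 [-0.05686019  0.          0.          0.          0.        ] [[0.9039, -0.4275, 0.0111], [-0.2372, -0.5228, -0.8188], [0.3558, 0.7375, -0.574]] [-0.5292, 0.1619, 1.9406]
top 43.47482074104829 281.7052217931527 207.55826300939515 [-0.03289741  0.          0.          0.          0.        ] [[0.2839, -0.9587, 0.015], [-0.7552, -0.2333, -0.6126], [0.5909, 0.1626, -0.7902]] [-0.2492, 0.4502, 1.7379]
wrist 64.03265623842253 274.6647069883351 211.73608077480608 [-0.02462153  0.          0.          0.          0.        ] [[0.3941, 0.9191, -0.0008], [0.8808, -0.3774, 0.2859], [0.2624, -0.1134, -0.9583]] [-0.5244, -0.036, 0.3918]
```

View pics/scene0.png

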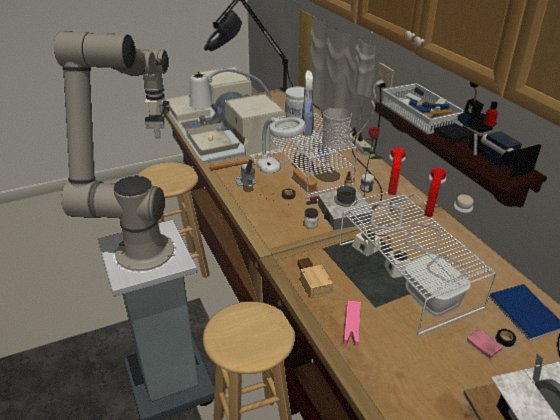

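View pics/top0.png

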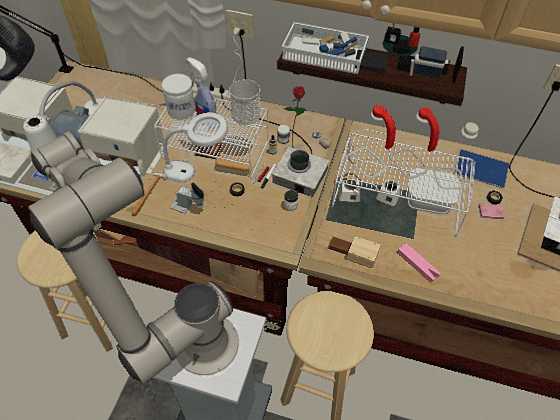

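View pics/wrist0.png

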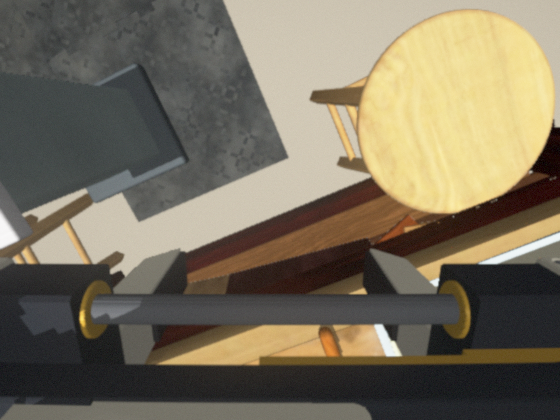

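The scene shows the clamp at about (188,198) in top and (248,178) in scene. The tape is at top (237,188), the jar at (290,200) and the hammer near (147,195). The holder with the dark pin is at top (355,248), with the pink decoy to its right. Next I'll zoom in.

```bash
cat > h.py <<'E'
import cv2, numpy as np
from cell import read_camera, telemetry
def K(c):
    h=c["image"].shape[0]; f=h/2/np.tan(np.radians(c["fovy"])/2)
    return np.array([[f,0,c["cx"]],[0,f,c["cy"]],[0,0,1]])
def ray(c,uv):
    uv=np.array(uv,float).reshape(-1,1,2)
    n=cv2.undistortPoints(uv,K(c),np.array(c["distortion"])).reshape(-1,2)
    d=np.c_[n,np.ones(len(n))]@np.array(c["R"]); o=-np.array(c["R"]).T@np.array(c["t"])
    return o,d
def plane(c,uv,z):
    o,d=ray(c,uv); return o+d*((z-o[2])/d[:,2])[:,None]
def proj(c,X):
    p,_=cv2.projectPoints(np.array(X,float).reshape(-1,1,3),cv2.Rodrigues(np.array(c["R"]))[0],np.array(c["t"],float),K(c),np.array(c["distortion"]))
    return p.reshape(-1,2)
def crop(c,x0,y0,w,h,s,name):
    im=c["image"][y0:y0+h,x0:x0+w,::-1]
    cv2.imwrite(name,cv2.resize(im,None,fx=s,fy=s,interpolation=cv2.INTER_CUBIC))
E
python3 - <<'E'
from h import *
t=read_camera("top"); s=read_camera("scene")
crop(t,130,160,180,80,4,"pics/t_cl.png"); crop(t,310,220,140,70,5,"pics/t_ho.png")
crop(s,200,140,130,90,6,"pics/s_cl.png"); crop(s,280,240,100,100,6,"pics/s_ho.png")
print(plane(t,[[188,210],[348,243],[237,188],[290,205],[147,195]],0.0).round(3))
E
```

```text
[[ 0.499  0.274  0.   ]
 [ 0.531 -0.364  0.   ]
 [ 0.663  0.127  0.   ]
 [ 0.642 -0.104  0.   ]
 [ 0.521  0.461 -0.   ]]
```

View pics/t_cl.png

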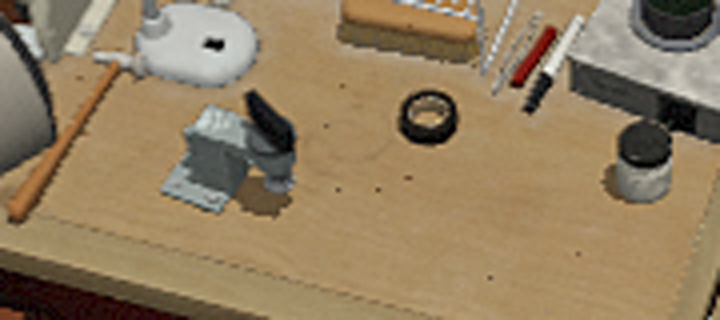

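View pics/t_ho.png

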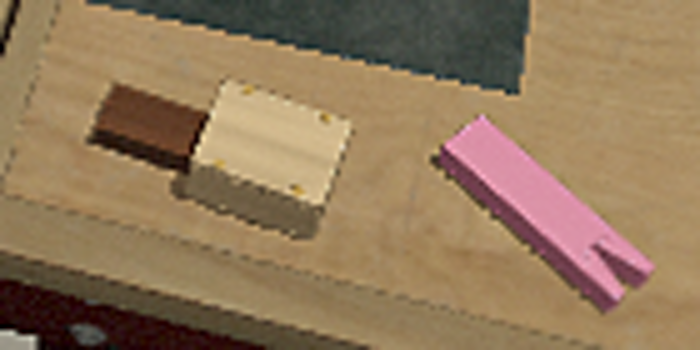

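View pics/s_cl.png

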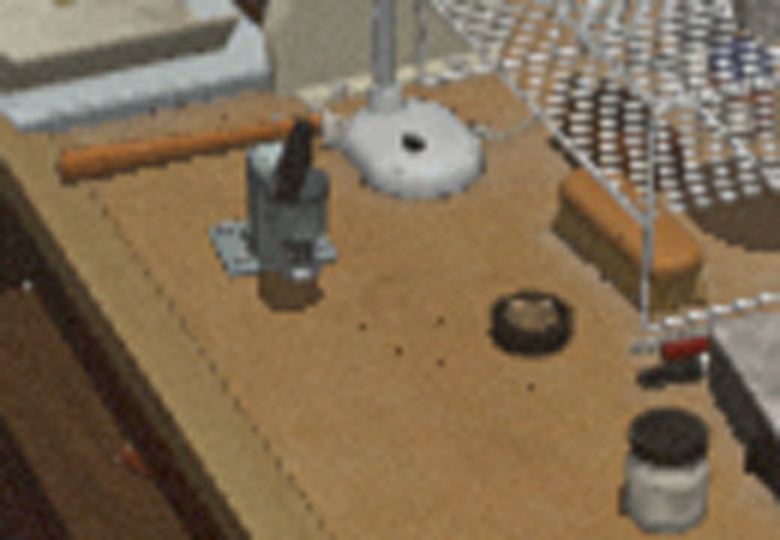

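View pics/s_ho.png

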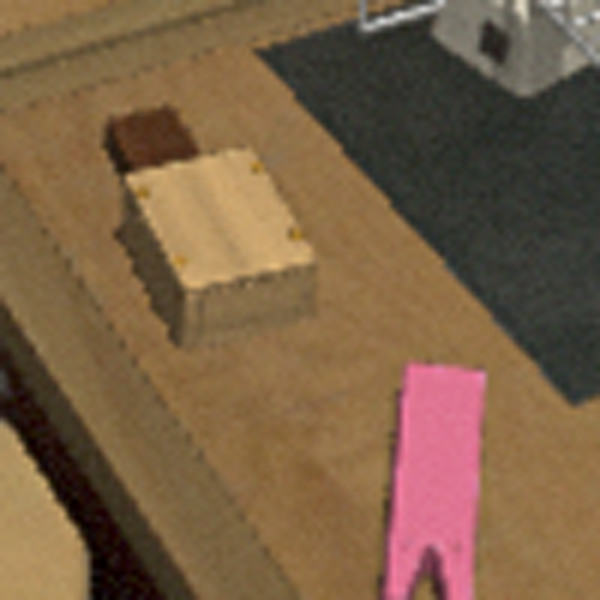

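```bash
cat >> h.py <<'E'
from scipy.spatial.transform import Rotation as Ro
def tool():
    o=telemetry.observe(); return np.array(o["tool_pos"]),Ro.from_euler("xyz",o["tool_rot"]).as_matrix()
E
python3 - <<'E'
from h import *
w=read_camera("wrist");p,R=tool()
o=-np.array(w["R"]).T@w["t"]; print("cam in tool",R.T@(o-p),"axes(tool) rows x,y,z of cam\n",(np.array(w["R"])@R).round(3))
print(R.round(3))
t=read_camera("top"); s=read_camera("scene")
def mm(c,box,f):
    x0,y0,x1,y1=box; im=c["image"]; hsv=cv2.cvtColor(im,cv2.COLOR_RGB2HSV)
    m=np.zeros(im.shape[:2],np.uint8); m[y0:y1,x0:x1]=f(hsv.astype(int),im.astype(int))[y0:y1,x0:x1]
    return m
# holder top corners by hand (top crop 5x, origin 310,220), scene crop 6x origin 280,240
ht=np.array([[228,82],[350,128],[322,208],[193,165]])/5+[310,220]
hs=np.array([[248,148],[315,265],[185,288],[127,180]])/6+[280,240]
print(plane(t,ht,.05).round(3)); print(plane(s,hs,.05).round(3))
pt=np.array([[116,84],[92,138-12]])/5+[310,220]; print("pin tail corners z=.024",plane(t,pt,.024).round(3))
ps=np.array([[165,107],[108,120]])/6+[280,240]; print(plane(s,ps,.024).round(3))
# clamp: bar ends top t
ct=np.array([[250,95],[290,145]])/4+[130,160]; print("bar",plane(t,ct,.141).round(3))
cs=np.array([[300,120],[285,190]])/6+[200,140]; print("bar",plane(s,[cs[0]],.141).round(3))
ft=np.array([[162,190],[218,208]])/4+[130,160]; print("foot",plane(t,ft,.0).round(3))
E
```

```text
cam in tool [ 7.73252895e-02 -1.31725266e-04 -1.34050825e-01] axes(tool) rows x,y,z of cam
 [[-0.     1.    -0.   ]
 [-0.958 -0.    -0.286]
 [-0.286  0.     0.958]]
[[-0.919  0.394 -0.   ]
 [ 0.394  0.919 -0.   ]
 [ 0.    -0.    -1.   ]]
[[ 0.534 -0.387  0.05 ]
 [ 0.52  -0.481  0.05 ]
 [ 0.446 -0.474  0.05 ]
 [ 0.454 -0.377  0.05 ]]
[[ 0.537 -0.386  0.05 ]
 [ 0.524 -0.488  0.05 ]
 [ 0.45  -0.474  0.05 ]
 [ 0.461 -0.381  0.05 ]]
pin tail corners z=.024 [[ 0.526 -0.306  0.024]
 [ 0.483 -0.297  0.024]]
[[ 0.525 -0.306  0.024]
 [ 0.488 -0.303  0.024]]
bar [[0.524 0.247 0.141]
 [0.479 0.189 0.141]]
bar [[0.528 0.246 0.141]]
foot [[ 0.49   0.345  0.   ]
 [ 0.486  0.283 -0.   ]]
```

Run:
```python
from h import *
t=read_camera("top"); s=read_camera("scene")
def tri(a,b):
    o1,d1=ray(t,[a]);o2,d2=ray(s,[b]);A=np.c_[d1[0],-d2[0]];k=np.linalg.lstsq(A,o2-o1,rcond=None)[0]
    return (o1+k[0]*d1[0]).round(3),(o2+k[1]*d2[0]).round(3)
print("lamp head",tri((211,130),(287,127)))
print("lamp near edge",plane(t,[[185,180]],.0))
print("lamp head left edge",plane(t,[[194,135]],.2))
print("paper roll/white", tri((38,128),(200,80)))
```

```text
lamp head (array([0.69 , 0.224, 0.273]), array([0.691, 0.224, 0.274]))
lamp near edge [[ 6.39990038e-01  3.46166353e-01 -2.22044605e-16]]
lamp head left edge [[0.71267831 0.31118513 0.2       ]]
paper roll/white (array([0.497, 0.836, 0.286]), array([0.505, 0.837, 0.293]))
```

```bash
python3 -m creep '[1,0.04,-0.038,0.01,-0.18, 1,0.04,-0.038,0.01,-0.18, 1,0.04,-0.038,0.01,-0.18, 1,0.04,-0.038,0.01,-0.18, 1,0.04,-0.038,0.01,-0.18, 1,0.04,-0.038,0,-0.18, 1,0.04,-0.038,0,-0.18]'
python3 - <<'E'
from h import *
w=read_camera("wrist");crop(w,0,0,560,420,1,"pics/w1.png");print(tool()[0],telemetry.observe()["tool_rot"])
E
```

```text
time: 1.38
tool_pos: [0.4915, 0.2102, 0.304]
tool_rot: [3.139, -0.002, 1.444]
contact_force: [1.0, -0.3, 0.4]
opening: 0.0919
[0.49604157 0.2054909  0.30354809] [3.13527286e+00 5.78039567e-04 1.43269661e+00]
```

View pics/w1.png

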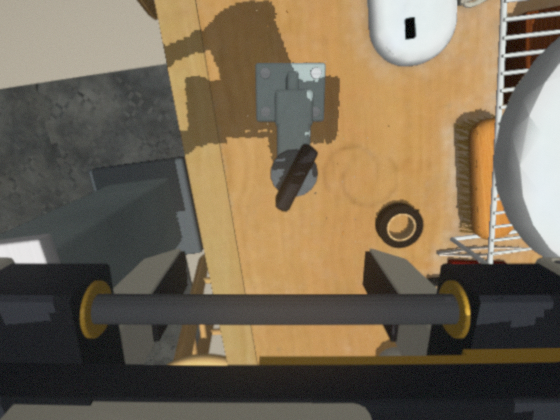

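The wrist view shows the clamp from above: foot plate about (256–325, 64–122), knob bar from (310,150) to (285,205), hub centre about (294,173), tape at (400,225). I'll refine it.

```bash
python3 -m creep '[1,0,-0.02,0,0, 1,0,0,0,0]'
python3 - <<'E'
from h import *
import pickle
w=read_camera("wrist");pickle.dump(w,open("w2.pkl","wb"));crop(w,220,20,140,200,3,"pics/w2.png");print(tool()[0],telemetry.observe()["tool_rot"])
im=w["image"].astype(int); hsv=cv2.cvtColor(w["image"],cv2.COLOR_RGB2HSV)
m=(im.max(2)<70).astype(np.uint8); m[:, :240]=0;m[:,340:]=0;m[:80]=0;m[225:]=0
cs,_=cv2.findContours(m,0,1); c=max(cs,key=cv2.contourArea); r=cv2.minAreaRect(c);print(r)
b=cv2.boxPoints(r);P=plane(w,b,.141);print(P.round(4),P.mean(0).round(4))
g=(hsv[:,:,1]<60).astype(np.uint8); g[:,:235]=0;g[:,345:]=0;g[:25]=0;g[230:]=0
cv2.imwrite("pics/gm.png",np.hstack([m[20:240,200:400],g[20:240,200:400]])*255)
E
```

```text
time: 1.68
tool_pos: [0.4972, 0.1834, 0.303]
tool_rot: [3.136, 0.001, 1.429]
contact_force: [-0.1, 0.2, -0.2]
opening: 0.0921
[0.49701509 0.18424066 0.30298483] [3.13609764e+00 2.20048597e-04 1.43019476e+00]
((283.00311279296875, 148.4033203125), (44.3317756652832, 67.80342864990234), 1.847610354423523)
[[0.4874 0.202  0.141 ]
 [0.4982 0.2595 0.141 ]
 [0.5352 0.2531 0.141 ]
 [0.5265 0.1951 0.141 ]] [0.5118 0.2274 0.141 ]
```

View pics/w2.png

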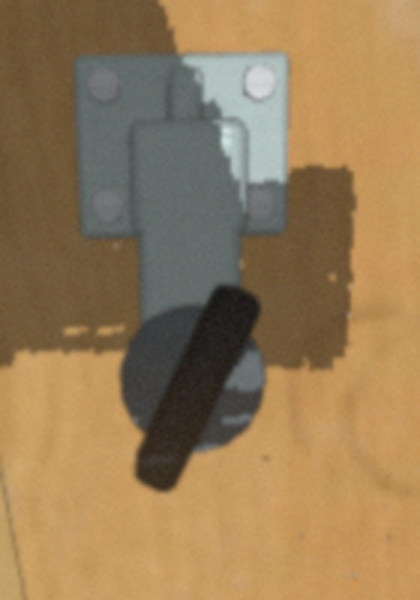

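View pics/gm.png

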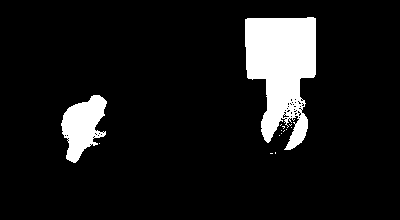

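```bash
cat > loc.py <<'E'
from h import *
def bar(w,box,th=38,z=.141):
    im=w["image"].astype(int); m=(im.max(2)<th).astype(np.uint8); x0,y0,x1,y1=box
    k=np.zeros_like(m);k[y0:y1,x0:x1]=1; m*=k
    cs,_=cv2.findContours(m,0,1); c=max(cs,key=cv2.contourArea); b=cv2.boxPoints(cv2.minAreaRect(c))
    P=plane(w,b,z)[:,:2]; e=[P[1]-P[0],P[2]-P[1]]; L=[np.linalg.norm(v) for v in e]; a=e[int(np.argmax(L))]
    return P.mean(0).round(4),np.round(L,4),round(float(np.arctan2(a[1],a[0])%np.pi),3)
E
python3 - <<'E'
from loc import *
import pickle
w=pickle.load(open("w2.pkl","rb"))
for th in (38,50,60):print(bar(w,(240,80,340,225),th))
f=np.array([[75,57],[288,55],[287,236],[85,238]])/3+[220,20]
for z in (0,.008):
    P=plane(w,f,z)[:,:2];print(P.round(4).tolist(), [np.linalg.norm(P[i]-P[(i+1)%4]).round(4) for i in range(4)])
    for a,b in ((1,0),(2,3)): v=P[a]-P[b]; print("edge angle",np.arctan2(v[1],v[0]))
    print("mid side",P.mean(0))
# arm edges at z=.096
a=np.array([[140,240],[240,240],[140,300],[238,285]])/3+[220,20]; P=plane(w,a,.096)[:,:2];print("arm",P.round(4).tolist()); 
# hub circle, z=.106
hc=np.array([[122,378],[265,378],[193,307],[193,450]])/3+[220,20];P=plane(w,hc,.106)[:,:2];print("hub",P.round(4).tolist(),P.mean(0))
E
```

```text
(array([0.5229, 0.2423]), array([0.0237, 0.0138]), 1.022)
(array([0.5172, 0.2331]), array([0.0468, 0.0156]), 0.993)
(array([0.5124, 0.2284]), array([0.0606, 0.0181]), 0.934)
[[0.4867, 0.3466], [0.57, 0.3355], [0.5621, 0.2677], [0.4795, 0.2787]] [np.float64(0.0841), np.float64(0.0682), np.float64(0.0834), np.float64(0.0683)]
edge angle -0.13205586005446726
edge angle -0.13195822377251445
mid side [0.52457306 0.3071086 ]
[[0.487, 0.345], [0.5689, 0.3341], [0.5611, 0.2676], [0.48, 0.2783]] [np.float64(0.0825), np.float64(0.067), np.float64(0.0818), np.float64(0.067)]
edge angle -0.13205586005446746
edge angle -0.13195822377251465
mid side [0.52426729 0.30625121]
arm [[0.5032, 0.2715], [0.5351, 0.267], [0.5004, 0.253], [0.5327, 0.2532]]
hub [[0.4912, 0.2298], [0.5372, 0.2233], [0.517, 0.2487], [0.5109, 0.2032]] [0.51406158 0.22624802]
```

```bash
python3 - <<'E'
from h import *
import pickle
w=pickle.load(open("w2.pkl","rb"))
e=np.array([[240,288],[156,489]])/3+[220,20];P=plane(w,e,.141)[:,:2];print("bar",P.round(4),P.mean(0),np.linalg.norm(P[0]-P[1]),np.arctan2(*(P[0]-P[1])[::-1]))
E
python3 -m creep '[1,0,-0.055,0,0, 1,0,-0.055,0,0, 1,0,-0.055,0,0, 1,0,-0.055,0,0, 1,0,-0.055,0,0, 1,0,-0.055,0,0, 1,0,-0.055,0,0, 1,0,-0.055,-0.01,0, 1,0,-0.055,-0.02,0, 1,0,-0.055,-0.02,0, 1,0,-0.02,-0.01,0, 1,0,0,0,0]'
python3 - <<'E'
from h import *
import pickle
w=read_camera("wrist");pickle.dump(w,open("w3.pkl","wb"));crop(w,0,0,560,420,1,"pics/w3.png");print(tool()[0],telemetry.observe()["tool_rot"])
E
```

```text
bar [[0.5299 0.2532]
 [0.498  0.1992]] [0.51397282 0.22620056] 0.0627172044286466 1.0376058713821341
time: 3.22
tool_pos: [0.4995, -0.3871, 0.2426]
tool_rot: [3.129, -0.005, 1.457]
contact_force: [0.5, 0.4, 0.9]
opening: 0.092
[ 0.49972266 -0.38635343  0.24321159] [ 3.12810684 -0.00502455  1.45797567]
```

View pics/w3.png

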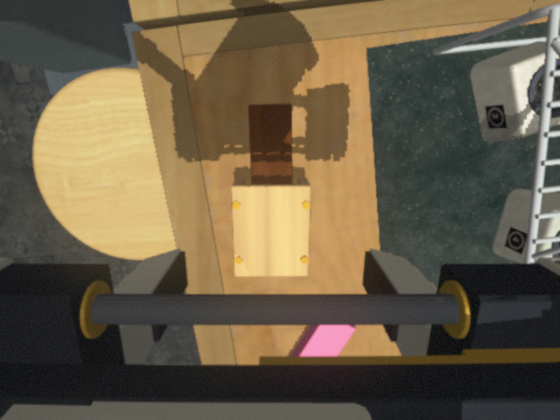

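The pin's tail shows at (250–292, 104–185), in front of the holder (233–310, 185–276). It is nearly aligned with the tool.

```bash
cat >> loc.py <<'E'
def pinmask(w,box):
    hsv=cv2.cvtColor(w["image"],cv2.COLOR_RGB2HSV).astype(int); m=((hsv[:,:,2]<105)&(hsv[:,:,1]>100)).astype(np.uint8)
    x0,y0,x1,y1=box;k=np.zeros_like(m);k[y0:y1,x0:x1]=1;return m*k
E
python3 - <<'E'
from loc import *
import pickle
w=pickle.load(open("w3.pkl","rb"));crop(w,220,90,110,200,3,"pics/w3c.png")
E
```

```text
(no output)
```

View pics/w3c.png

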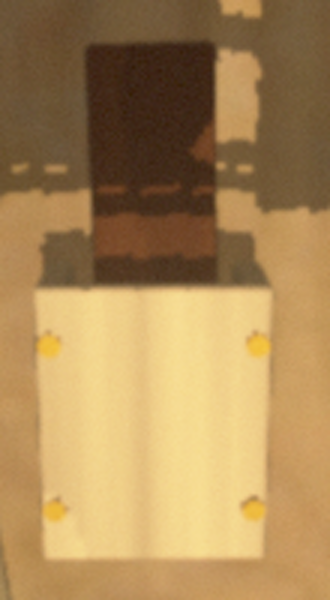

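Run:
```python
from loc import *
import pickle
w=pickle.load(open("w3.pkl","rb"))
q=np.array([[87,45],[215,45],[216,282],[93,282]])/3+[220,90];P=plane(w,q,.024)[:,:2];print("pin",P.round(4).tolist())
m=(P[0]+P[1])/2;b=(P[2]+P[3])/2;print(m,b,np.linalg.norm(P[0]-P[1]),np.linalg.norm(P[2]-P[3]),np.arctan2(*(m-b)[::-1]))
q=np.array([[35,290],[272,288],[263,557],[44,557]])/3+[220,90];P=plane(w,q,.05)[:,:2];print("hold",P.round(4).tolist())
m=(P[0]+P[1])/2;b=(P[2]+P[3])/2;print(m,b,np.linalg.norm(P[0]-P[1]),np.arctan2(*(m-b)[::-1]))
```

```text
pin [[0.4863, -0.3001], [0.5289, -0.3049], [0.5212, -0.3854], [0.4776, -0.3803]]
[ 0.50760943 -0.30248921] [ 0.49937163 -0.38288759] 0.04285742298926853 0.04386636187444389 1.4686903597498677
hold [[0.4603, -0.3756], [0.5384, -0.3841], [0.5269, -0.4819], [0.4489, -0.4725]]
[ 0.49934773 -0.37986876] [ 0.48791732 -0.47719926] 0.07847392441652971 1.4538926550994913
```

```bash
python3 -m creep '[1,0.003,0.039,-0.03,0.011, 1,0,0,-0.05,0, 1,0,0,-0.05,0, 1,0,0,-0.04,0, 1,0,0,-0.02,0, 1,0,0,0,0]' 40
python3 -c "
from h import *
print(tool()[0],telemetry.observe()['tool_rot'])"
```

```text
time: 4.03
tool_pos: [0.5093, -0.3339, 0.0581]
tool_rot: [3.116, 0.0, 1.484]
contact_force: [-0.6, -0.0, 0.5]
opening: 0.0917
[ 0.50930738 -0.33388368  0.05812546] [3.11577816e+00 2.41155248e-06 1.48356639e+00]
```

```bash
python3 -m creep '[1,-0.006,-0.011,-0.015,-0.012, 1,0,0,-0.012,0, 1,0,0,0,0]' 40
python3 -c "
from h import *
print(tool()[0],telemetry.observe()['tool_rot'])
w=read_camera('wrist');crop(w,0,0,560,420,1,'pics/w4.png')"
```

```text
time: 4.4
tool_pos: [0.505, -0.3453, 0.0332]
tool_rot: [3.111, 0.003, 1.473]
contact_force: [0.4, -0.6, 0.4]
opening: 0.0919
[ 0.50495971 -0.34528536  0.03321048] [3.11100439 0.00321761 1.47268499]
```

View pics/w4.png

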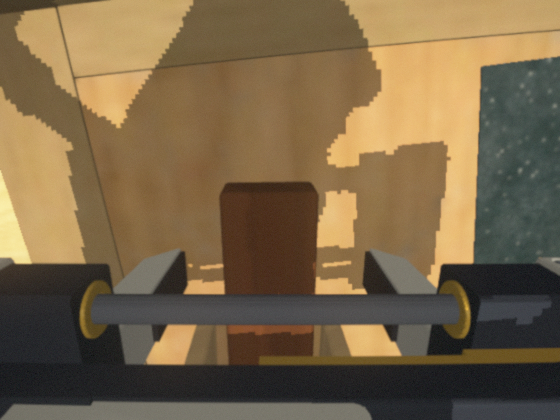

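The pin sits between the open fingers at columns 222–317, roughly centred. Closing now.

```bash
python3 -m creep '[1,-0.002,0,-0.003,0, 0.3,0,0,0,0, 0.3,0,0,0,0, 0.3,0,0,0,0, 0.3,0,0,0,0]' 40
python3 -c "
from h import *
print(tool()[0],telemetry.observe()['tool_rot'])"
```

```text
time: 5.08
tool_pos: [0.5036, -0.3462, 0.0318]
tool_rot: [3.108, 0.005, 1.472]
contact_force: [0.4, 0.5, 0.3]
opening: 0.0563
[ 0.50360792 -0.34615305  0.03179033] [3.10846726 0.00506103 1.47237279]
```

```bash
python3 -m creep '[0.3,0,0,0,0, 0.3,0,0,0,0, 0.3,0,0,0,0]' 40
python3 -m creep '[0.3,0.0015,0.015,0.003,0, 0.3,0.003,0.03,0,0, 0.3,0.004,0.04,0,0, 0.3,0.004,0.04,0,0, 0.3,0.001,0.01,0,0, 0.3,0,0,0,0]'
python3 -c "
from h import *
print(tool()[0],telemetry.observe()['tool_rot'])
w=read_camera('wrist');crop(w,0,0,560,420,1,'pics/w5.png')
t=read_camera('top');crop(t,280,190,140,100,4,'pics/t5.png')"
```

```text
time: 5.45
tool_pos: [0.5036, -0.3461, 0.0318]
tool_rot: [3.109, 0.005, 1.472]
contact_force: [-0.8, -0.2, 0.6]
opening: 0.0437
time: 6.2
tool_pos: [0.516, -0.2029, 0.0346]
tool_rot: [3.111, 0.003, 1.472]
contact_force: [0.1, -0.2, -2.3]
opening: 0.0432
[ 0.51602659 -0.2029329   0.0345721 ] [3.11062472e+00 2.96186488e-03 1.47246312e+00]
```

View pics/t5.png

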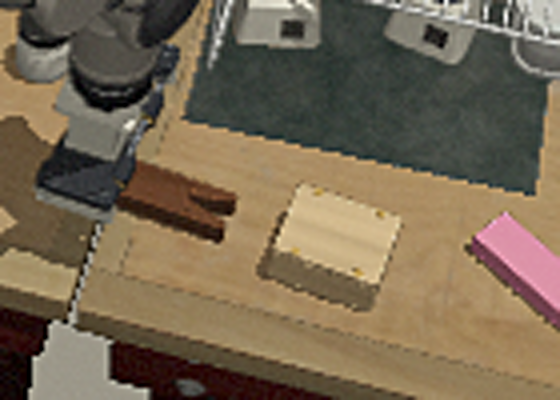

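The pin is out of the holder and held level, with its notch end free.

```bash
python3 -m creep '[0.3,0,0.01,0.03,0, 0.3,0,0.05,0.01,0, 0.3,0,0.055,0,0, 0.3,0,0.055,0,-0.033, 0.3,0,0.055,0,0, 0.3,0,0.01,-0.01,0, 0.3,0,0,-0.015,0, 0.3,0,0,0,0]'
python3 -c "
from h import *
print(tool()[0],telemetry.observe()['tool_rot'])"
```

```text
time: 7.3
tool_pos: [0.5187, 0.0262, 0.0498]
tool_rot: [3.103, 0.005, 1.422]
contact_force: [-0.8, -0.7, -1.5]
opening: 0.0437
[0.51870445 0.02620502 0.04980554] [3.1031147  0.00508879 1.42191565]
```

```bash
python3 -m creep '[0.3,0,0,-0.01,0.012, 0.3,0,0,-0.005,0, 0.3,0,0,-0.002,0, 0.3,0,0,0,0]'
python3 -c "
from h import *
print(tool()[0],telemetry.observe()['tool_rot'])"
```

```text
time: 7.8
tool_pos: [0.5195, 0.023, 0.0323]
tool_rot: [3.102, 0.005, 1.43]
contact_force: [-0.3, 0.4, -1.8]
opening: 0.0436
[0.51947302 0.02301144 0.03234899] [3.10240544 0.00499255 1.42972969]
```

```bash
python3 -m creep '[1,0,0,-0.001,0, 1,0,0,0,0, 1,0,0,0,0, 1,0,0,0,0, 1,0,0,0.03,0, 1,-0.005,-0.035,0.03,0, 1,-0.005,-0.035,0,0, 1,0,0,0,0]'
python3 -c "
from h import *
import pickle
print(tool()[0],telemetry.observe()['tool_rot'])
w=read_camera('wrist');crop(w,0,0,560,420,1,'pics/w6.png');pickle.dump(w,open('w6.pkl','wb'))
t=read_camera('top');crop(t,180,150,140,100,4,'pics/t6.png')"
```

```text
time: 8.8
tool_pos: [0.51, -0.0487, 0.0935]
tool_rot: [3.1, 0.006, 1.432]
contact_force: [-0.4, 0.2, -0.5]
opening: 0.092
[ 0.50996884 -0.04871582  0.09354516] [3.10015779 0.00589119 1.43155288]
```

View pics/w6.png

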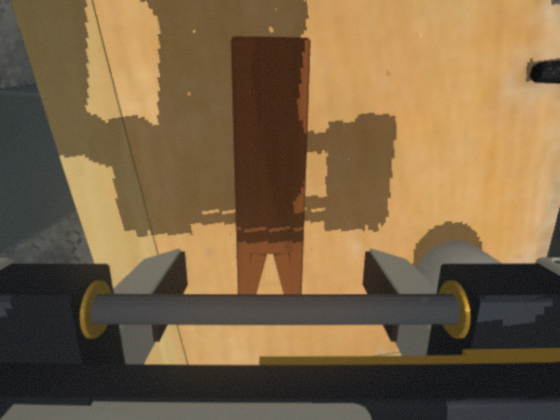

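View pics/t6.png

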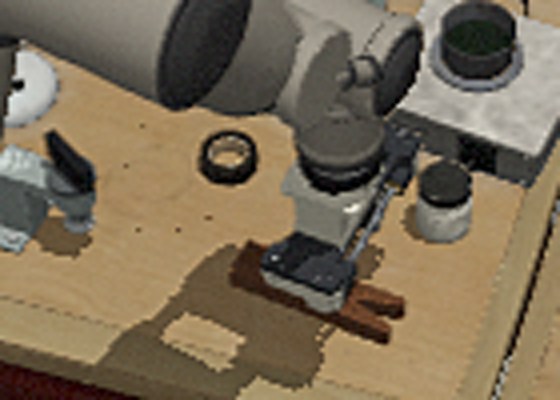

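The pin lies flat with its tail edge at row 38 (columns 232–309) and the V apex near (270,252). The jar at (450,270) is clear of it.

Run:
```python
from loc import *
import pickle
w=pickle.load(open("w6.pkl","rb"))
q=np.array([[232,38],[309.5,39],[303,240],[237,240],[270,253]]);P=plane(w,q,.024)[:,:2];print("pin",P.round(4).tolist())
m=(P[0]+P[1])/2;b=(P[2]+P[3])/2;d=(m-b)/np.linalg.norm(m-b)
print(m,np.linalg.norm(P[0]-P[1]),np.linalg.norm(P[2]-P[3]),np.arctan2(d[1],d[0]))
print("apex dist (125)",(m-P[4])@d); print("grasp at -35:",m-.120*d, "from apex", P[4]+.010*d)
print(tool()[0])
```

```text
pin [[0.506, 0.0689], [0.5481, 0.0628], [0.5309, -0.055], [0.4885, -0.0483], [0.5083, -0.0607]]
[0.52705324 0.06585673] 0.04262398227532273 0.04287892680003398 1.4240967448627584
apex dist (125) 0.12794439877020672
grasp at -35: [ 0.50951236 -0.05285434] from apex [ 0.50975512 -0.05081229]
[ 0.51011383 -0.04704035  0.09329525]
```

I'll flip the tool half a turn, so that the wrist camera and mount face away from the clamp. That also sets up the knob grasp.

```bash
python3 -m creep '[1,0,0,0.02,0.18,1,0,0,0.0,0.185,1,0,0,0,0.185,1,0,0,0,0.185,1,0,0,0,0.185,1,0,0,0,0.185,1,0,0,0,0.185,1,0,0,0,0.185,1,0,0,0,0.185,1,0,0,0,0.185]'
python3 -m creep '[1,0,0,0,0.185,1,0,0,0,0.185,1,0,0,0,0.185,1,0,0,0,0.185,1,0,0,0,0.185,1,0,0,0,0.185,1,0,0,0,0.1,1,0,0,0,0]'
python3 -c "
from h import *
import pickle
print(tool()[0],telemetry.observe()['tool_rot'],telemetry.observe()['qpos'])
w=read_camera('wrist');crop(w,0,0,560,420,1,'pics/w7.png');pickle.dump(w,open('w7.pkl','wb'))"
```

```text
time: 10.15
tool_pos: [0.5088, -0.0349, 0.11]
tool_rot: [3.102, -0.002, -2.975]
contact_force: [-0.2, 0.1, -0.4]
opening: 0.0918
time: 11.15
tool_pos: [0.5093, -0.015, 0.1061]
tool_rot: [3.096, -0.024, -1.759]
contact_force: [0.3, -0.1, -0.5]
opening: 0.0918
[ 0.50933439 -0.01499717  0.10610283] [ 3.09600799 -0.02354549 -1.75884549] [-0.16683444  0.50449427  1.71809976 -0.0274262   0.96526022 -3.10370774]
```

View pics/w7.png

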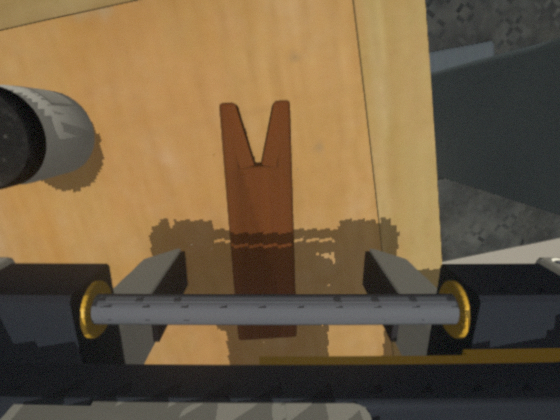

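Here the wrist can't quite reach the full half turn, because joint 6 is at -3.10 near its limit. I'll grip near the middle, advance the pin 90 mm toward the clamp where the limit eases, then regrip near the notch.

```bash
python3 -m creep '[1,0.004,0,-0.03,-0.03,1,0.002,0,-0.025,0,1,0,0,-0.008,0,1,0,0,0,0]'
python3 -c "
from h import *
print(tool()[0],telemetry.observe()['tool_rot'],telemetry.observe()['qpos'])"
```

```text
time: 11.7
tool_pos: [0.5158, -0.0151, 0.042]
tool_rot: [3.097, -0.023, -1.792]
contact_force: [-0.4, -0.3, -0.2]
opening: 0.0918
[ 0.51584961 -0.01508443  0.04200077] [ 3.09714949 -0.02250429 -1.79214192] [-0.16634434  0.61173776  1.74993087 -0.02721778  0.82573076 -3.06717812]
```

```bash
python3 -m creep '[0.3,0,0,-0.008,0,0.3,0,0,0,0,0.3,0,0,0,0,0.3,0,0,0,0,0.3,0,0,0,0,0.3,0,0,0,0,0.3,0,0,0,0]' 40
python3 -m creep '[0.3,0.002,0.01,0.006,0,0.3,0.005,0.03,0.002,0,0.3,0.005,0.03,0,0.04,0.3,0.002,0.015,0,0.03,0.3,0,0,0,0]'
python3 -c "
from h import *
print(tool()[0],telemetry.observe()['tool_rot'],telemetry.observe()['qpos'])"
```

```text
time: 12.58
tool_pos: [0.5169, -0.0154, 0.0358]
tool_rot: [3.101, -0.022, -1.793]
contact_force: [0.5, 0.5, -1.0]
opening: 0.0443
time: 13.2
tool_pos: [0.5314, 0.0736, 0.0449]
tool_rot: [3.101, -0.022, -1.721]
contact_force: [0.2, -0.9, -0.7]
opening: 0.0441
[0.53142496 0.07358912 0.04486078] [ 3.10104394 -0.02196001 -1.72083441] [ 0.00325441  0.63251029  1.69142024 -0.02042411  0.86119645 -2.97421035]
```

```bash
python3 -m creep '[0.3,-0.02,0,0,0.018,0.3,-0.014,0,0,0,0.3,0,0,-0.005,0,0.3,0,0,-0.004,0,0.3,0,0,0,0]'
python3 -c "
from h import *
print(tool()[0],telemetry.observe()['tool_rot'],telemetry.observe()['qpos'])"
```

```text
time: 13.82
tool_pos: [0.4973, 0.0711, 0.0357]
tool_rot: [3.101, -0.022, -1.706]
contact_force: [-4.2, 4.1, 7.0]
opening: 0.0441
[0.49732134 0.07111691 0.03574968] [ 3.10116083 -0.02235773 -1.70626176] [-7.77065719e-04  6.03818930e-01  1.79505036e+00 -2.36175001e-02
  7.85936402e-01 -2.98939966e+00]
```

```bash
python3 -m creep '[1,0,0,0,0,1,0,0,0,0,1,0,0,0,0,1,0,0,0,0,1,0,0,0.025,0,1,-0.003,-0.025,0.025,0,1,-0.002,-0.015,0,0,1,0,0,0,0]'
python3 -c "
from h import *
import pickle
print(tool()[0],telemetry.observe()['tool_rot'],telemetry.observe()['qpos'])
w=read_camera('wrist');crop(w,0,0,560,420,1,'pics/w8.png');pickle.dump(w,open('w8.pkl','wb'))
t=read_camera('top');crop(t,150,150,140,100,4,'pics/t8.png')"
```

```text
time: 14.82
tool_pos: [0.4936, 0.0294, 0.0856]
tool_rot: [3.102, -0.023, -1.707]
contact_force: [0.7, -0.7, -0.5]
opening: 0.0917
[0.49357146 0.02941683 0.08557147] [ 3.10194756 -0.02266379 -1.70692695] [-0.08330862  0.51101524  1.78302105 -0.02644139  0.88852235 -3.07122745]
```

View pics/w8.png

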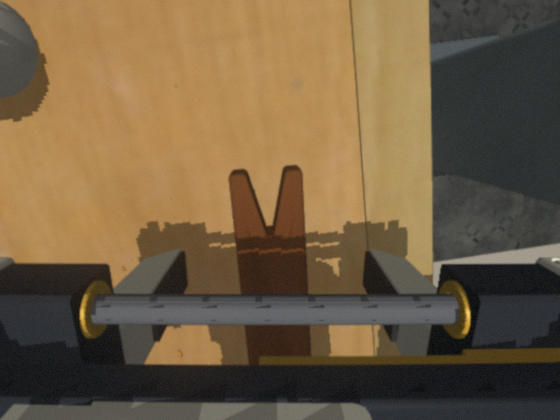

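View pics/t8.png

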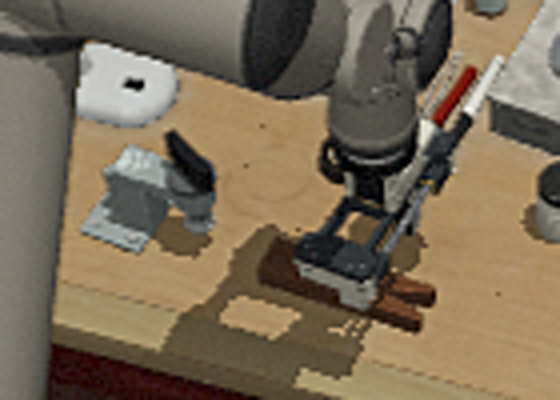

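The pin lies ahead of the clamp: prong tips at about (239,170) and (293,166), V apex at (269,227), and the grasp spot is visible between the fingers.

Run:
```python
from loc import *
import pickle
w=pickle.load(open("w8.pkl","rb"));crop(w,210,150,120,220,3,"pics/w8c.png")
q=np.array([[231,180],[302,175],[247,355],[308,355],[269.5,227]]);P=plane(w,q,.024)[:,:2];print(P.round(4).tolist())
m=(P[0]+P[1])/2;b=(P[2]+P[3])/2;d=(b-m)/np.linalg.norm(m-b);print(d,np.arctan2(d[1],d[0]))
print("tail from apex",P[4]+.125*d,"grasp",P[4]+.01*d)
```

```text
[[0.5114, -0.0136], [0.4693, -0.0105], [0.5216, 0.1087], [0.4797, 0.1159], [0.493, 0.0188]]
[0.08208679 0.99662518] 1.4886170651237114
tail from apex [0.50325838 0.14334071] grasp [0.4938184  0.02872881]
```

View pics/w8c.png

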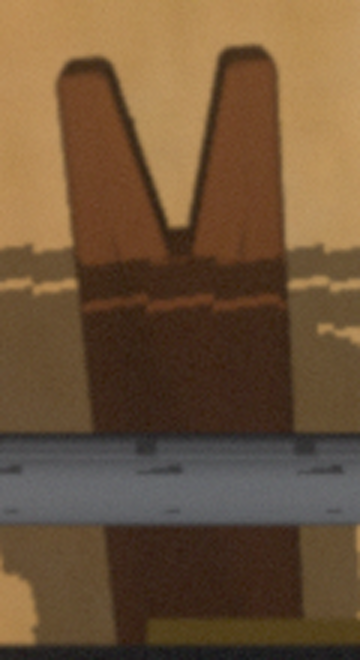

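```bash
cat > m.py <<'E'
from loc import *
import pickle
w=pickle.load(open("w8.pkl","rb"))
q=np.array([[58,95],[276,80],[115,620],[300,600],[178,255],[88,72],[243,58]])/3+[210,150];P=plane(w,q,.024)[:,:2];print(P.round(4).tolist())
L=P[2]-P[0];Rr=P[3]-P[1];print([np.arctan2(v[1],v[0]) for v in (L,Rr)])
d=L/np.linalg.norm(L)+Rr/np.linalg.norm(Rr);d/=np.linalg.norm(d);print(np.arctan2(d[1],d[0]))
print("tail from apex",P[4]+.125*d,"from prongs",(P[5]+P[6])/2+.170*d)
t=read_camera("top");g=np.array([[283,238],[258,283]])/4+[150,150];print("top cam tail corners",plane(t,g,.024).round(4)[:,:2],plane(t,g,.024).mean(0))
E
python3 m.py
```

```text
[[0.5126, -0.0127], [0.4694, -0.0095], [0.5209, 0.1102], [0.4778, 0.112], [0.4938, 0.0239], [0.506, -0.0164], [0.4754, -0.0148]]
[np.float64(1.5033258171132668), np.float64(1.5018257779598323)]
1.5025757975365495
tail from apex [0.50235732 0.14862943] from prongs [0.50226451 0.15402067]
top cam tail corners [[0.5226 0.1429]
 [0.4645 0.1467]] [0.49354529 0.14479966 0.024     ]
```

```bash
python3 -m creep '[1,0.001,0.002,-0.03,0,1,0,0,-0.016,0,1,0,0,-0.005,0,1,0,0,0,0]'
python3 -c "
from h import *
print(tool()[0],telemetry.observe()['tool_rot'],telemetry.observe()['qpos'])"
```

```text
time: 15.48
tool_pos: [0.4942, 0.0347, 0.0314]
tool_rot: [3.099, -0.022, -1.703]
contact_force: [0.7, 0.5, 0.1]
opening: 0.0918
[0.4941604  0.03466545 0.03137446] [ 3.09908923 -0.02224205 -1.70313106] [-0.07304538  0.6032567   1.81641917 -0.0283712   0.76587292 -3.06094827]
```

Gripping, then a 4 mm lift, then turning partway.

```bash
python3 -m creep '[0.3,0,0,0,0,0.3,0,0,0,0,0.3,0,0,0,0,0.3,0,0,0,0,0.3,0,0,0,0,0.3,0,0,0,0,0.3,0,0,0.004,0,0.3,0,0,0,-0.064,0.3,0,0,0,0]' 45
python3 -c "
from h import *
import pickle
print(tool()[0],telemetry.observe()['tool_rot'],telemetry.observe()['qpos'])
w=read_camera('wrist');crop(w,210,150,120,220,3,'pics/w9c.png');pickle.dump(w,open('w9.pkl','wb'))
t=read_camera('top');crop(t,150,150,140,100,4,'pics/t9.png')
s=read_camera('scene');crop(s,220,140,120,100,6,'pics/s9.png')"
```

```text
time: 16.6
tool_pos: [0.4948, 0.0347, 0.0372]
tool_rot: [3.101, -0.022, -1.768]
contact_force: [0.2, -0.0, -2.2]
opening: 0.0443
[0.4948452  0.03472721 0.03717879] [ 3.10128816 -0.02212431 -1.76801734] [-0.07440694  0.59346086  1.8122853  -0.02420905  0.77871018 -3.00073528]
```

View pics/w9c.png

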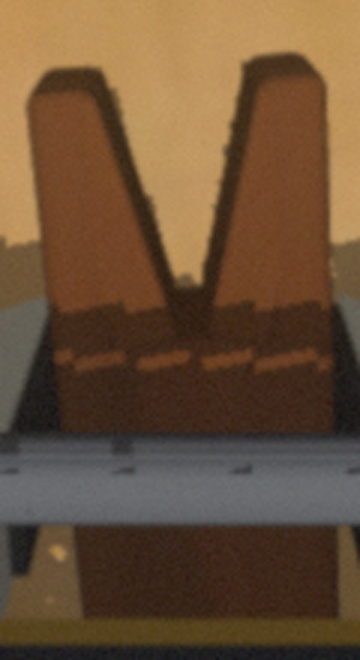

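View pics/s9.png

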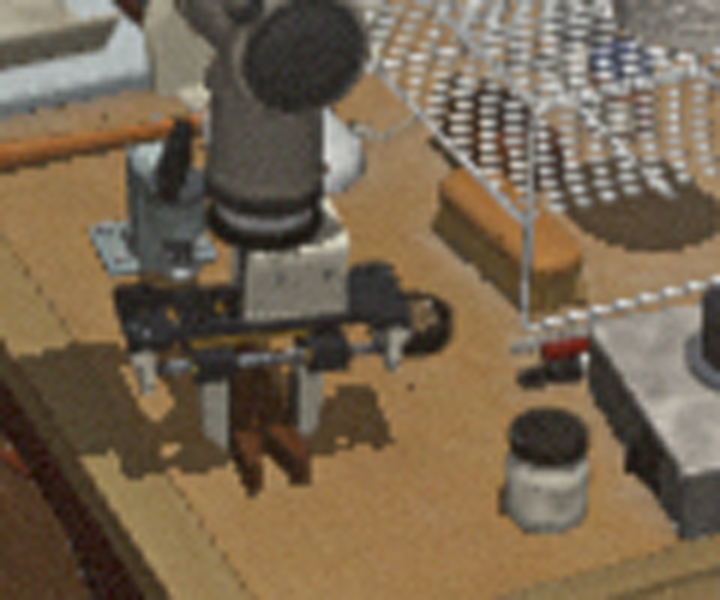

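```bash
cat > m2.py <<'E'
from loc import *
import pickle
w=pickle.load(open("w9.pkl","rb"))
q=np.array([[33,125],[326,95],[82,615],[338,615],[193,335],[65,92],[286,75]])/3+[210,150];P=plane(w,q,.030)[:,:2];print(P.round(4).tolist())
L=P[2]-P[0];Rr=P[3]-P[1];print([np.arctan2(v[1],v[0]) for v in (L,Rr)])
d=L/np.linalg.norm(L)+Rr/np.linalg.norm(Rr);d/=np.linalg.norm(d);print(np.arctan2(d[1],d[0]))
print("width",[abs(np.cross(d,P[i]-P[j])) for i,j in ((0,1),(2,3))],"mid",(P[2]+P[3])/2)
print("tail from apex",P[4]+.125*d,"from prongs",(P[5]+P[6])/2+.170*d)
E
python3 m2.py 2>/dev/null
```

```text
[[0.5087, -0.0136], [0.4664, -0.0093], [0.5208, 0.0692], [0.4788, 0.0791], [0.4926, 0.0234], [0.5031, -0.0174], [0.4716, -0.0133]]
[np.float64(1.4261298125334667), np.float64(1.4316814147505383)]
1.4289056136420024
width [np.float64(0.042473437982596667), np.float64(0.04295323345028568)] mid [0.49978477 0.07412038]
tail from apex [0.51031748 0.14716841] from prongs [0.51140518 0.1529582 ]
```

```bash
python3 -m creep '[0.3,0.002,0.005,-0.003,0.01,0.3,0.002,0.02,0,0,0.3,0,0,0,0]'
python3 -m creep '[0.3,0.002,0.02,0,0,0.3,0.002,0.02,0,0,0.3,0,0.01,0,0,0.3,0,0,0,0]'
python3 -c "
from h import *
print(tool()[0],telemetry.observe()['tool_rot'],telemetry.observe()['contact_force'])
t=read_camera('top');crop(t,150,150,140,100,5,'pics/t10.png')
s=read_camera('scene');crop(s,210,140,120,90,6,'pics/s10.png')"
```

```text
time: 17.12
tool_pos: [0.4992, 0.0607, 0.0337]
tool_rot: [3.101, -0.022, -1.755]
contact_force: [0.2, 0.2, -1.3]
opening: 0.0442
time: 17.62
tool_pos: [0.5034, 0.1119, 0.0333]
tool_rot: [3.101, -0.023, -1.753]
contact_force: [1.0, 0.3, -2.8]
opening: 0.0442
[0.50342957 0.11188189 0.03334531] [ 3.10132829 -0.02277386 -1.75306829] [ 0.9957776   0.30151895 -2.84577159]
```

View pics/t10.png

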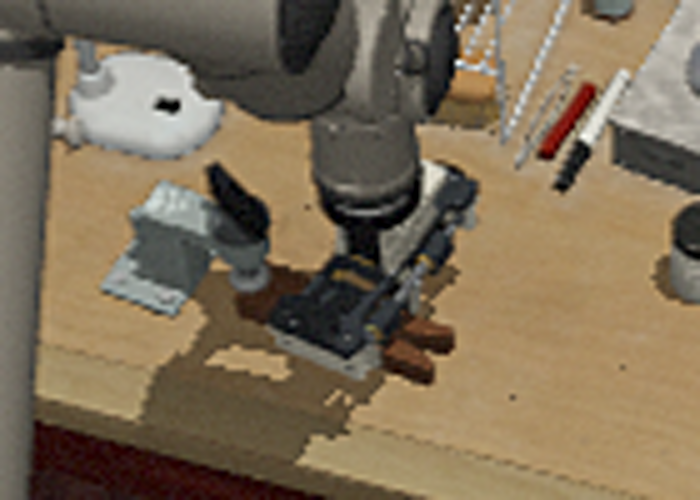

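View pics/s10.png

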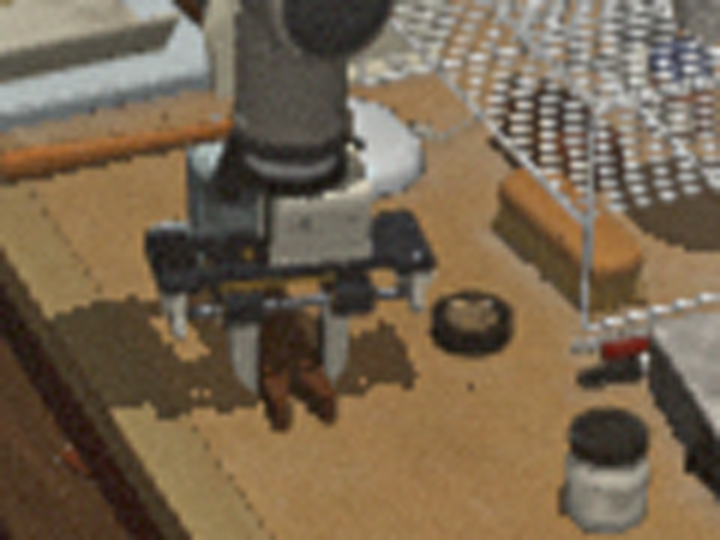

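```bash
python3 -m creep '[0.3,0,0.014,0,0,0.3,0,0.011,0,0,0.3,0,0.002,0,0,0.3,0,0,-0.002,0,0.3,0,0,0,0]'
python3 -c "
from h import *
import pickle
print(tool()[0],telemetry.observe()['tool_rot'],telemetry.observe()['contact_force'])
w=read_camera('wrist');crop(w,210,150,120,220,3,'pics/w11c.png');pickle.dump(w,open('w11.pkl','wb'))
t=read_camera('top');crop(t,150,150,140,100,5,'pics/t11.png')"
```

```text
time: 18.35
tool_pos: [0.5036, 0.1393, 0.0334]
tool_rot: [3.102, -0.023, -1.754]
contact_force: [0.4, 0.5, 0.1]
opening: 0.044
[0.50362095 0.13932312 0.03336516] [ 3.10225397 -0.02327793 -1.7541661 ] [0.3718324  0.5073748  0.05435418]
```

View pics/w11c.png

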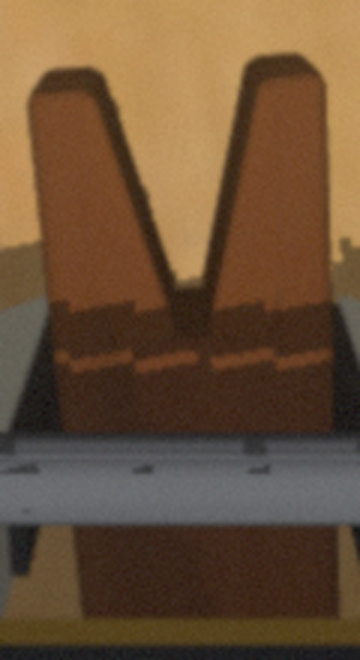

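View pics/t11.png

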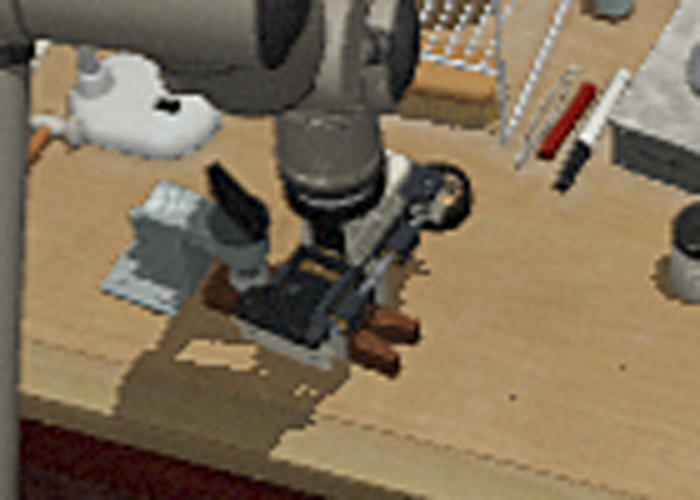

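```bash
sed -e 's/w9/w11/' -e 's/\.030)/.026)/' m2.py > m3.py
cat >> m3.py <<'E'
ax=np.array([.514,.2262]);
for tl in (P[4]+.125*d,(P[5]+P[6])/2+.170*d):
    e=tl-.03*d-ax; c=np.array([np.cos(1.439),np.sin(1.439)]); print("pin_tail err along,side(left+)",e@c, -e[0]*c[1]+e[1]*c[0])
t=read_camera("top"); g=np.array([[205,303],[210,262]])/5+[150,150]; print("tail left corner, bottom/top guess",plane(t,g[:1],0.0),plane(t,g[1:],.024))
E
python3 m3.py 2>/dev/null
```

```text
[[0.5182, 0.0912], [0.4758, 0.095], [0.5291, 0.1742], [0.487, 0.1835], [0.5016, 0.1281], [0.5126, 0.0874], [0.481, 0.091]]
[np.float64(1.4400629228708879), np.float64(1.4452787369387015)]
1.4426708299047946
width [np.float64(0.04254567198765079), np.float64(0.042996806860495736)] mid [0.50804592 0.17887093]
tail from apex [0.51756566 0.25203116] from prongs [0.51856942 0.25778704]
pin_tail err along,side(left+) -0.003924079181703094 -0.0002502582374566049
pin_tail err along,side(left+) 0.001913793069469218 -0.0004889029186494348
tail left corner, bottom/top guess [[0.49962924 0.26127127 0.        ]] [[0.52229455 0.26330682 0.024     ]]
```

All estimates agree once the apex is taken at 130 mm from the tail: about +1.5 mm along and under 0.5 mm sideways, with the angle within 0.004 rad. Lowering and releasing.

```bash
python3 -m creep '[0.3,0,-0.0015,-0.0015,0,0.3,0,0,-0.001,0,0.3,0,0,0,0]'
python3 -m creep '[0.6,0,0,0,0,0.7,0,0,0,0,0.8,0,0,0,0,0.9,0,0,0,0,1,0,0,0,0]'
python3 -m creep '[1,0,0,0.02,0,1,0,-0.01,0.04,0,1,0,-0.02,0.05,0,1,0,-0.01,0.05,0,1,0,0,0,0]'
python3 -c "
from h import *
import pickle
print(tool()[0],telemetry.observe()['tool_rot'],telemetry.observe()['qpos'])
w=read_camera('wrist');crop(w,0,0,560,420,1,'pics/w12.png');pickle.dump(w,open('w12.pkl','wb'))
t=read_camera('top');crop(t,150,150,140,100,5,'pics/t12.png')"
```

```text
time: 18.88
tool_pos: [0.5035, 0.1393, 0.0331]
tool_rot: [3.102, -0.021, -1.755]
contact_force: [0.2, -0.2, -1.2]
opening: 0.0439
time: 19.5
tool_pos: [0.5036, 0.1391, 0.0323]
tool_rot: [3.102, -0.021, -1.756]
contact_force: [-0.4, 1.2, 1.0]
opening: 0.088
time: 20.12
tool_pos: [0.5024, 0.0979, 0.1964]
tool_rot: [3.1, -0.022, -1.755]
contact_force: [0.4, 0.4, -1.0]
opening: 0.0917
[0.50243804 0.09788062 0.19639686] [ 3.10038135 -0.02164373 -1.75488879] [ 0.049251    0.39447046  1.60802318 -0.01242838  1.18422741 -2.90285763]
```

View pics/w12.png

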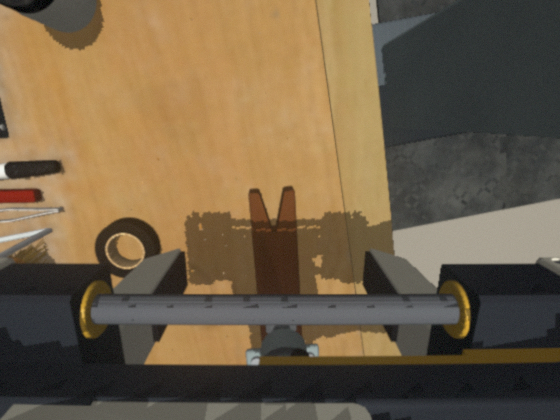

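View pics/t12.png

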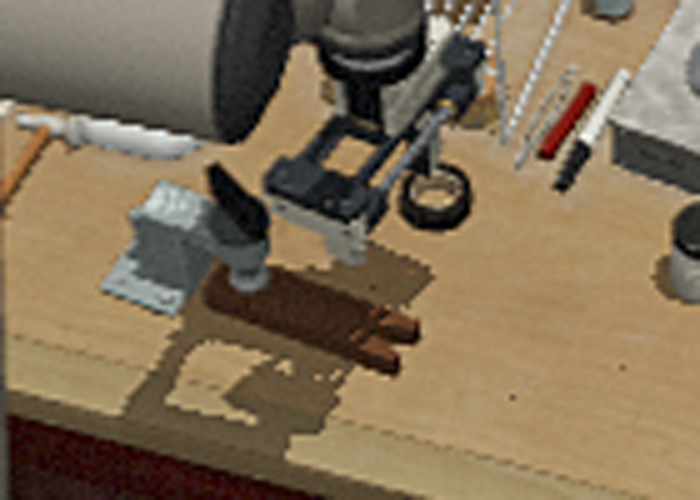

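Run:
```python
from loc import *
import pickle
w=pickle.load(open("w12.pkl","rb"));crop(w,235,175,80,175,4,"pics/w12c.png")
```

```text
(no output)
```

View pics/w12c.png

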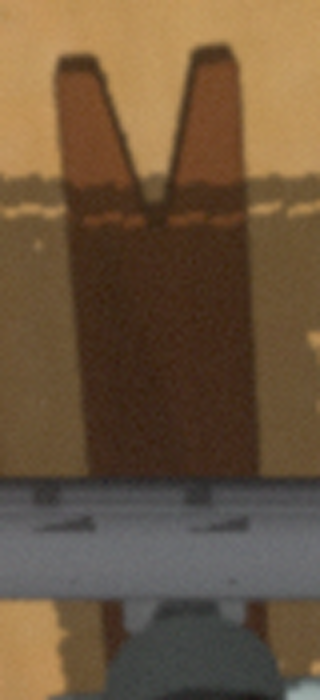

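```bash
python3 - 2>/dev/null <<'E'
from loc import *
import pickle
w=pickle.load(open("w12.pkl","rb"))
q=np.array([[57,90],[240,75],[90,470],[259,470],[156,220],[76,70],[213,57]])/4+[235,175];P=plane(w,q,.024)[:,:2];print(P.round(4).tolist())
L=P[2]-P[0];Rr=P[3]-P[1];print([np.arctan2(v[1],v[0]) for v in (L,Rr)])
d=L/np.linalg.norm(L)+Rr/np.linalg.norm(Rr);d/=np.linalg.norm(d);print(np.arctan2(d[1],d[0]),np.linalg.norm(P[2]-P[3]))
ax=np.array([.514,.2262]);c=np.array([np.cos(1.439),np.sin(1.439)])
for tl in (P[4]+.13*d,(P[5]+P[6])/2+.170*d):
    e=tl-.03*d-ax; print(e@c, -e[0]*c[1]+e[1]*c[0])
E
```

```text
[[0.5183, 0.0912], [0.4754, 0.0959], [0.5303, 0.1901], [0.488, 0.1991], [0.5014, 0.1274], [0.5129, 0.0873], [0.4809, 0.0905]]
[np.float64(1.4493680898644934), np.float64(1.4491716859299992)]
1.4492698878972463 0.043304080975415916
0.0003630510462583644 0.0005116330049421372
0.001634222764765842 0.00033095019335837965
```

Run:
```python
from h import *
t=read_camera("top");s=read_camera("scene")
print(plane(t,[[208,149],[190,138],[228,135]],.265).round(3)); print(plane(s,[[287,137],[270,127],[304,128]],.265).round(3))
crop(s,200,60,160,130,5,"pics/s13.png")
```

```text
[[0.601 0.202 0.265]
 [0.634 0.287 0.265]
 [0.691 0.158 0.265]]
[[0.659 0.157 0.265]
 [0.633 0.27  0.265]
 [0.76  0.202 0.265]]
```

View pics/s13.png

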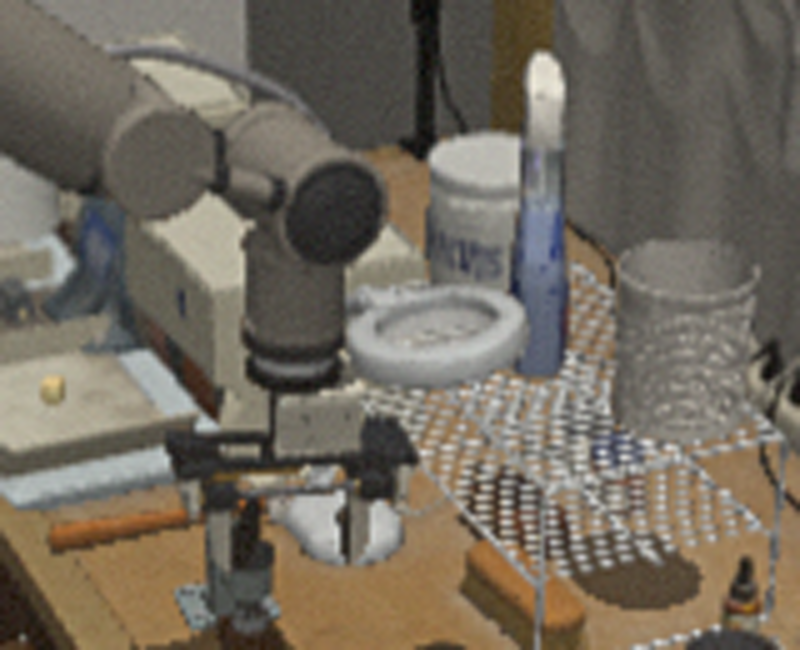

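```bash
python3 -m creep '[0.5,0.003,0.03,0,-0.09,0.5,0.003,0.035,0,-0.09,0.5,0.003,0.035,0,-0.09,0.5,0.002,0.024,0,-0.07,0.5,0,0,0,0]'
python3 -c "
from h import *
import pickle
print(tool()[0],telemetry.observe()['tool_rot'],tool()[1][:,2])
w=read_camera('wrist');crop(w,0,0,560,420,1,'pics/w13.png');pickle.dump(w,open('w13.pkl','wb'))"
```

```text
time: 20.95
tool_pos: [0.5069, 0.2264, 0.1822]
tool_rot: [3.077, -0.034, -2.103]
contact_force: [0.4, -0.4, 0.6]
opening: 0.0481
[0.5068879  0.22642162 0.18215309] [ 3.07656934 -0.0340415  -2.10301652] [-0.07322443  0.00370735 -0.9973086 ]
```

View pics/w13.png

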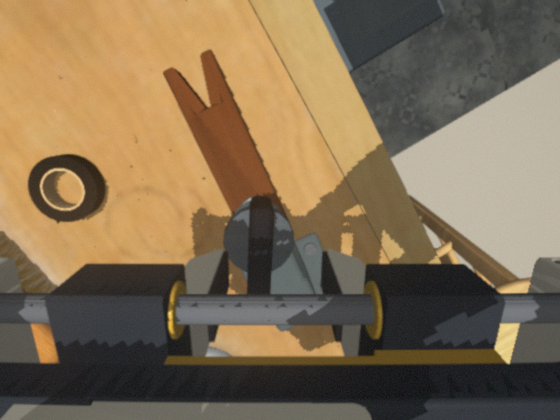

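```bash
python3 -m creep '[0.5,0.007,0,-0.015,0,0.5,0,0,-0.015,0,0.5,0,0,0,0]'
python3 -c "
from h import *
import pickle
print(tool()[0],telemetry.observe()['tool_rot'],telemetry.observe()['contact_force'])
w=read_camera('wrist');crop(w,0,0,560,420,1,'pics/w14.png')"
```

```text
time: 21.38
tool_pos: [0.5135, 0.2232, 0.1481]
tool_rot: [3.074, -0.038, -2.103]
contact_force: [-0.0, -0.2, -0.1]
opening: 0.0459
[0.5134588  0.22320205 0.14806776] [ 3.07398819 -0.03789847 -2.10309009] [-0.00117827 -0.166643   -0.11524796]
```

View pics/w14.png

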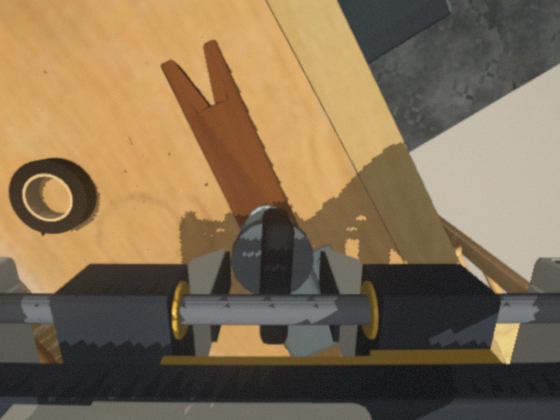

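```bash
python3 -m creep '[0.5,0,0.003,-0.009,0,0,0,0,0,0,0,0,0,0,0,0,0,0,0,0,0,0,0,0,0,0,0,0,0,0]' 50
python3 -c "
from h import *
print(tool()[0],telemetry.observe()['tool_rot'],telemetry.observe()['contact_force'],telemetry.observe()['qpos'])"
```

```text
time: 22.18
tool_pos: [0.5146, 0.2263, 0.1403]
tool_rot: [3.077, -0.035, -2.103]
contact_force: [-1.6, 0.5, -2.7]
opening: 0.0144
[0.51464853 0.22629712 0.14032319] [ 3.07747492 -0.03522476 -2.10341634] [-1.62190252  0.48051188 -2.68157995] [ 0.26666593  0.55073197  1.51632489  0.02353556  1.14458066 -2.35165843]
```

The bar is gripped (14.4 mm opening, no significant force). Turning clockwise.

```bash
python3 -m creep '[0,0,0,0,-0.17,0,0,0,0,-0.17,0,0,0,0,-0.17,0,0,0,0,-0.17,0,0,0,0,0]' 50
python3 -c "
from h import *
print(tool()[0],telemetry.observe()['tool_rot'],telemetry.observe()['contact_force'],telemetry.observe()['torque'])"
```

```text
time: 22.8
tool_pos: [0.5145, 0.2255, 0.1403]
tool_rot: [3.08, -0.036, -2.8]
contact_force: [0.3, 1.7, -2.8]
opening: 0.0143
[0.51450851 0.22548867 0.14030065] [ 3.08037831 -0.03647788 -2.79951447] [ 0.2956169   1.66640476 -2.81733449] [-0.37230468 -0.36111111 -0.12601688]
```

```bash
python3 -m creep '[0,0,0,0,-0.17,0,0,0,0,-0.17,0,0,0,0,-0.17,0,0,0,0,-0.17,0,0,0,0,0]' 50
python3 -m creep '[0,0,0,0,-0.17,0,0,0,0,-0.17,0,0,0,0,-0.17,0,0,0,0,-0.17,0,0,0,0,0]' 50
python3 -c "
from h import *
import pickle
print(tool()[0],telemetry.observe()['tool_rot'],telemetry.observe()['contact_force'],telemetry.observe()['torque'])
w=read_camera('wrist');crop(w,0,0,560,420,1,'pics/w15.png')"
```

```text
time: 23.42
tool_pos: [0.5139, 0.225, 0.1403]
tool_rot: [3.084, -0.037, 2.807]
contact_force: [1.7, 1.3, -1.8]
opening: 0.0142
time: 24.05
tool_pos: [0.5132, 0.2249, 0.1403]
tool_rot: [3.087, -0.037, 2.14]
contact_force: [1.2, 0.0, -0.8]
opening: 0.0145
[0.5131837  0.22491629 0.14029396] [ 3.08711081 -0.03723593  2.14037698] [ 1.20692292  0.0148336  -0.78892348] [-0.58316401  0.18081339 -0.08378929]
```

View pics/w15.png

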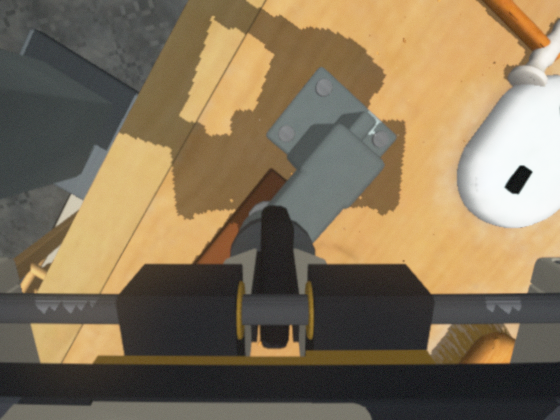

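```bash
python3 -m creep '[0,0,0,0,-0.17,0,0,0,0,-0.17,0,0.0005,0,0,-0.17,0,0,0.0005,0,-0.17,0,0,0,0,-0.17,0,0,0,0,0]' 50
python3 -c "
from h import *
print(tool()[0],telemetry.observe()['tool_rot'],telemetry.observe()['qpos'])"
```

```text
time: 24.85
tool_pos: [0.5125, 0.2255, 0.1403]
tool_rot: [3.092, -0.036, 1.304]
contact_force: [0.9, -0.4, -0.8]
opening: 0.014
[0.51251467 0.22545459 0.14031749] [ 3.09229906 -0.03610153  1.3039898 ] [0.2746388  0.48685093 1.63187126 0.00670327 0.9620376  0.53866943]
```

```bash
python3 -m creep '[0,0,0,0,-0.1,0,0,0,0,-0.072,0,0,0,0,0,0,0,0,0,0]' 50
python3 -c "
from h import *
print(tool()[0],telemetry.observe()['tool_rot'],telemetry.observe()['torque'])
w=read_camera('wrist');crop(w,0,0,560,420,1,'pics/w16.png')"
```

```text
time: 25.35
tool_pos: [0.5125, 0.2256, 0.1403]
tool_rot: [3.094, -0.036, 1.153]
contact_force: [0.0, -0.8, -0.2]
opening: 0.0143
[0.51247351 0.22556488 0.14034487] [ 3.09407076 -0.035644    1.15312339] [-0.03350415  0.43134769 -0.04870392]
```

View pics/w16.png

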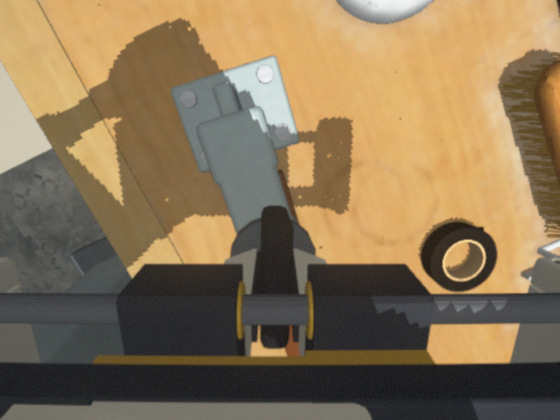

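```bash
python3 -m creep '[0,0,0,0,-0.025,0,0,0,0,0,0,0,0,0,0]' 50
python3 -m creep '[0.5,0,0,0,0,0.5,0,0,0,0,0.5,0,0,0,0,0.5,0,0,0,0]' 
python3 -m creep '[0.6,0,0,0.04,0,0.6,0,0,0.05,0,0.6,0,-0.03,0.05,0,0.6,0,-0.03,0.02,0.1,0.6,0,-0.02,0,0.1,0.6,0,0,0,0]'
python3 -c "
from h import *
import pickle
print(tool()[0],telemetry.observe()['tool_rot'])
w=read_camera('wrist');crop(w,150,0,250,220,3,'pics/w17.png');pickle.dump(w,open('w17.pkl','wb'))"
```

```text
time: 25.78
tool_pos: [0.5124, 0.2256, 0.1403]
tool_rot: [3.094, -0.035, 1.129]
contact_force: [0.7, -0.4, -0.7]
opening: 0.0142
time: 26.28
tool_pos: [0.5127, 0.2256, 0.1406]
tool_rot: [3.093, -0.036, 1.13]
contact_force: [0.0, -0.2, -0.2]
opening: 0.0448
time: 27.02
tool_pos: [0.5115, 0.1434, 0.3056]
tool_rot: [3.092, -0.034, 1.336]
contact_force: [-0.4, 0.2, -0.1]
opening: 0.0549
[0.51145737 0.14336861 0.30560352] [ 3.09163273 -0.03377898  1.33569308]
```

View pics/w17.png

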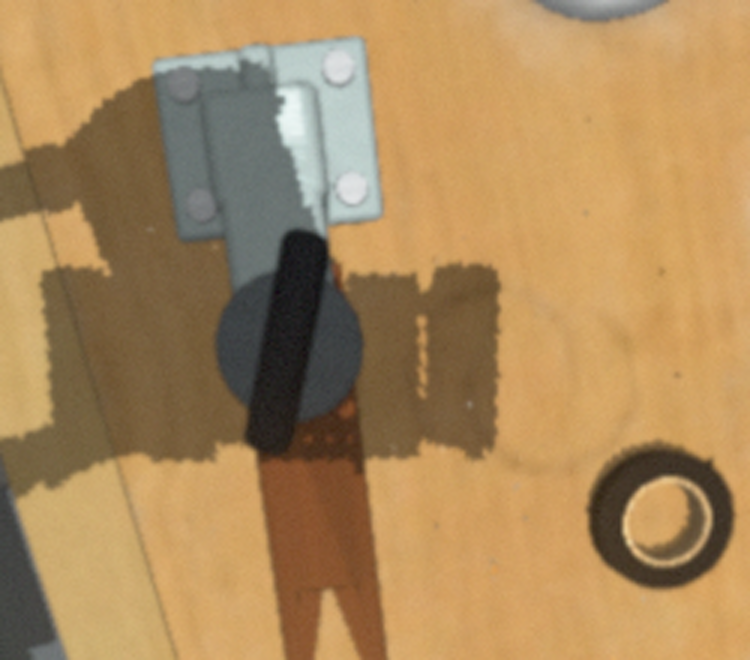

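Run:
```python
from loc import *
import pickle
w=pickle.load(open("w17.pkl","rb")); A=lambda q:np.array(q)/3+[150,0]
an=lambda v:np.arctan2(v[1],v[0])
B=plane(w,A([[304,233],[267,450]]),.141)[:,:2];b=an(B[0]-B[1]);print("bar",B.round(4),b,B.mean(0))
F=plane(w,A([[155,62],[363,38],[382,215],[182,241]]),.008)[:,:2];f=(an(F[1]-F[0])+an(F[2]-F[3]))/2+np.pi/2;print("clamp",f,F.mean(0))
side=plane(w,A([[260,465],[284,650],[363,480],[386,650]]),.024)[:,:2];print("pin",an(side[0]-side[1]),an(side[2]-side[3]),side.round(4).tolist())
print("knob",f-b+np.pi, "via tool", 1.439-1.130+np.pi)
m=(w["image"].max(2)<42).astype(np.uint8);m[:,:220]=0;m[:,280:]=0;m[:70]=0;m[158:]=0
c=max(cv2.findContours(m,0,1)[0],key=cv2.contourArea);p=cv2.boxPoints(cv2.minAreaRect(c));P=plane(w,p,.141)[:,:2];print(p,[ (an(P[i]-P[(i+1)%4]),np.linalg.norm(P[i]-P[(i+1)%4])) for i in range(2)])
```

```text
bar [[0.5264 0.2535]
 [0.5008 0.1979]] 1.1388282642084062 [0.51360251 0.22571129]
clamp 1.454485684069066 [0.52408509 0.30661711]
pin 1.435518263723976 1.4662339564584461 [[0.488, 0.1858], [0.4773, 0.1073], [0.5275, 0.1697], [0.5199, 0.0965]]
knob 3.457250073450453 via tool 3.4505926535897933
[[230.38463 147.07692]
 [244.6154   75.92308]
 [260.38464  79.07692]
 [246.15385 150.23076]] [(np.float64(-2.037193162702634), np.float64(0.06042660478754602)), (np.float64(2.721951170484858), np.float64(0.013416804832451674))]
```

Knob reads about 3.455 rad by two methods (target 3.45), and the pin angle is 1.45 against 1.44–1.45 for the clamp. One last look at everything.

```bash
python3 -m creep '[1,-0.02,-0.06,0,0,1,-0.02,-0.06,0,0,1,0,-0.06,0,0,1,0,0,0,0]'
python3 - <<'E'
from h import *
t=read_camera('top');crop(t,120,140,200,110,4,'pics/t18.png')
s=read_camera('scene');crop(s,200,140,130,90,6,'pics/s18.png')
w=read_camera('wrist');crop(w,0,0,560,420,1,'pics/w18.png')
import pickle;pickle.dump((t,w),open('f.pkl','wb'))
E
```

```text
time: 27.58
tool_pos: [0.4707, -0.0355, 0.3037]
tool_rot: [3.094, -0.035, 1.333]
contact_force: [-0.2, 0.9, -0.7]
opening: 0.0896
```

View pics/t18.png

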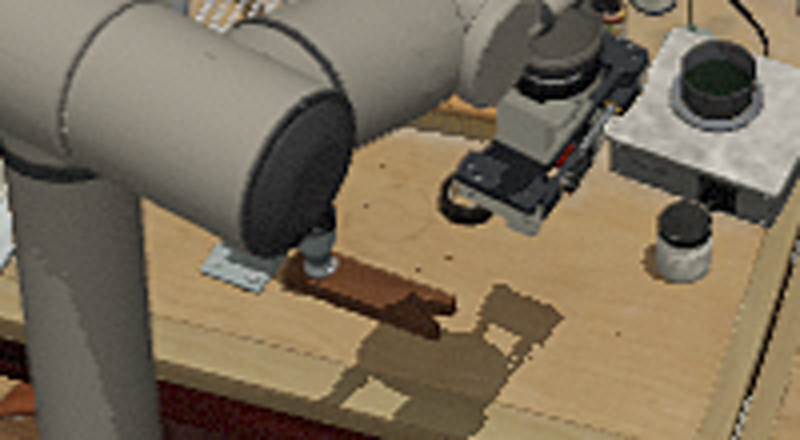

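View pics/s18.png

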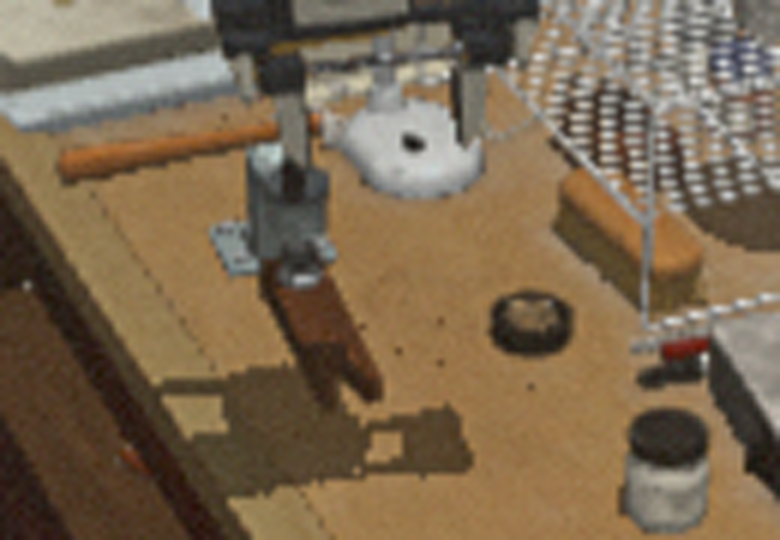

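View pics/w18.png

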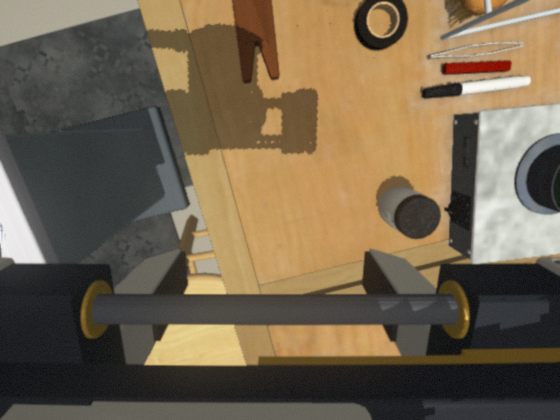

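The pad is seated on the wood. Tape, jar and hammer are at the same pixels in the scene view as at the start (tape (530,323), jar (668,470) in the crop).

```bash
python3 -c "
from cell import workorder
print(workorder.hand_in())"
```

```text
the job is handed in; nothing more can be done
None
```

I took the pin out of its holder, laid it flat with its tail under the pad, tightened the knob a quarter turn past touch, and handed the job in at about 28 s.

- **Pin:** I pulled it out by the tail, then regripped it twice, first mid-length and then near the notch, to slide it in with the notched end pointing out of the open side. After release, before clamping, the tail point was about 0.4–1.6 mm too far in along the clamp axis and under 1 mm off sideways.
- **Alignment:** After clamping, the pin's two edges read 1.44 and 1.47 rad. The clamp's direction came out as 1.44 rad in the first wrist view and 1.45 rad in the last.
- **Knob:** I turned it 3.05 rad clockwise in a single grip. It ended at 3.45 rad by the tool angle and 3.46 rad by a hand-picked reading of the image. The target was 3.45. An automatic fit of the bar in the same image came out about 0.03 rad away from the hand-picked angle. I had no direct reading of the pad's travel; the last pictures show the pad sitting on the wood.
- **Bystanders:** The jar, tape and hammer looked unmoved in the scene camera, by eye rather than by measurement.

Two early readings disagreed. The tail position differed by about 6 mm because I had used the wrong distance from the notch tip (125 mm instead of 130 mm). The pin also sat about 0.07 rad askew in the gripper after the mid-length grip. I corrected both before the pin went in. The tool drifted to a tilt of up to about 4°, which had no visible effect on the result.

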